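# Make up two mending kits in the tapestry workshop

## Task

Make up the two mending kits. For the divided tray: stand the red-lidded pin tub in the well with the red floor and the black magnifier in the well with the yellow floor; for the carrier: stand the orange case next to its fixed dark end wall and the blue case next to the orange one, both upright, flat side to flat side and about midway across the base, then slide the metal stop up snug so that the two cases are held between stop and wall. Leave the white case and the green-lidded tub standing where they are.

Things in the scene. Friction and masses are not known exactly. Their poses are not given: they have to be found in the camera images.
- case_orange: the orange case: slim hard needle case with a blank paper label on each broad face, standing on edge on the table: 56 mm long (its x), 26 mm thick (its y), 80 mm tall, about 110 g. Origin: centre of its underside, z up. Front and back are alike (a half turn makes no difference)
- case_blue: the blue case: slim hard needle case with a blank paper label on each broad face, standing on edge on the table: 56 mm long (its x), 26 mm thick (its y), 80 mm tall, about 110 g. Origin: centre of its underside, z up. Front and back are alike (a half turn makes no difference)
- case_white: the white case, which stays where it is: slim hard needle case with a blank paper label on each broad face, standing on edge on the table: 56 mm long (its x), 26 mm thick (its y), 80 mm tall, about 110 g. Origin: centre of its underside, z up. Front and back are alike (a half turn makes no difference)
- tub_red: round pin tub, white with a red lid: lid diameter 41 mm, body diameter 38 mm, 46 mm tall (the lid is the top 14 mm), about 70 g, standing upright on the table. Origin: centre of its underside, z up
- tub_green: round pin tub, white with a green lid: lid diameter 41 mm, body diameter 38 mm, 46 mm tall (the lid is the top 14 mm), about 70 g, standing upright on the table. Origin: centre of its underside, z up. It stays where it is
- loupe: stand magnifier: short black cylinder with a glass lens in its top and a steel band round its middle, 42 mm in diameter (45 mm at the band, which gives no contact), 40 mm tall, about 80 g, standing upright on the table. Origin: centre of its underside, z up
- tray: shallow plywood tray fixed to the table, 120 mm (its x) by 225 mm (its y), walls 20 mm high, 5 mm thick; floor top 5 mm above the table. A cross wall at y = 0 parts it into two wells about 110 mm (x) by 105 mm (y) inside: red floor on the +y side, centre at y = +55 mm; yellow floor on the -y side, centre at y = -55 mm. Origin: centre of its underside, z up
- carrier: carrier fixed to the table: plywood base 110 mm (its x) by 240 mm (its y), top 8 mm above the table, long sides open. At its +y end a fixed wall of dark wood, 90 mm wide, top 78 mm above the table, inner face at y = +104 mm. Cases stand on the base with their 26 mm thickness along its y. Origin: centre of its underside, z up
- stop (a joint): the carrier's sliding stop: upright aluminium plate 90 mm wide, 10 mm thick, top 68 mm above the table. Value in m: 0 = fully back, grows as it slides along the carrier's +y to the wall, max 0.13. Its front face is at carrier y = -50 mm + value, its back face at -60 mm + value; 0.102 = snug on two cases. Starts at 0 to 0.022; takes about 2 N to slide and stays where left
- stop_back (a point): middle of the upper edge of the stop's back face, the face to push on (68.5 mm above the table); axes as the carrier's. Behind it the base is free, at least 60 mm of it at the start
Things that resemble listed ones, but are neither listed nor needed, are in the scene too. Of the things like the case_blue, leave any that is pink or purple; of the rest the smaller one is meant.

How it is judged:
At the end, for the whole second after the job is handed in: Red tub upright on the red well's floor, magnifier upright on the yellow well's; on the carrier, upright, orange case at the wall, blue beside it, both within 25 mm of mid-width; stop within 5 mm of snug (joint over 0.097); all released and at rest (y of tub_red in the frame of tray between 0.012 and 0.105 m and x of tub_red in the frame of tray between -0.05 and 0.05 m and z of each of tub_red, loupe in the frame of tray below 0.012 m and angle between each of tub_red, loupe's own z axis and vertical below 0.15 rad and y of loupe in the frame of tray between -0.105 and -0.012 m and x of loupe in the frame of tray between -0.05 and 0.05 m and y of case_orange in the frame of carrier between 0.08 and 0.1 m and x of case_orange in the frame of carrier between -0.025 and 0.025 m and z of each of case_orange, case_blue in the frame of carrier below 0.014 m and angle between each of case_orange, case_blue's own z axis and vertical below 0.12 rad and y of case_blue in the frame of carrier between 0.052 and 0.074 m and x of case_blue in the frame of carrier between -0.025 and 0.025 m and value of joint stop above 0.097 m and linear speed of each of tub_red, loupe, case_orange, case_blue below 0.02 m/s and contact force between each of tub_red, loupe, case_orange, case_blue and the fingers below 0.1 N and velocity of joint stop between -0.02 and 0.02 m/s); the robot touches nothing.
It fails at once if the white case moved by more than 30 mm or knocked over (distance of case_white from where it was at the start of the episode above 0.03 m or angle between case_white's own z axis and vertical above 0.4 rad).
It fails at once if the green-lidded tub moved by more than 30 mm or knocked over (distance of tub_green from where it was at the start of the episode above 0.03 m or angle between tub_green's own z axis and vertical above 0.4 rad).
It also fails if it takes over 112 s, if anything falls off the work surface, if the arm or the gripper's body presses on something with over 40 N, if the wrist force passes 120 N, or if a joint passes its speed limit or range.

## Robot

A 6-joint arm with a two-finger parallel gripper is mounted at the origin on the work surface. World frame = base frame: x ahead of the robot, y to its left, z up, the work surface at z = 0. Lengths are in m, angles in rad, forces in N, time in s.
With the tool pointing down it reaches from about 0.15 to 0.775 m from the base axis. Payload 6.1 kg.
Tool frame: the origin (TCP) lies at the centre of the arm's flange, where the gripper is bolted on; the fingertips stand 173 mm ahead of it and the grasp point (between the pads) lies 155 mm ahead of it; z points along the fingers, y is the line along which they close (so a half turn about z gives the same grasp; the last joint's range is limited). The gripper opens to 85 mm and grips with 20 to 120 N. Pads are 22 mm wide; open, the fingers measure 114 mm over their backs; the gripper's body (76 mm by 85 mm) begins 54 mm behind the grasp point. The pads swing forward as they close: fully open they stand 13 mm farther back than shut.
Start: joints at [1.318, 0.126, -0.04, 1.405, 0, 1.571], TCP at [0.131, 0.508, 0.405] pointing down, gripper open.
Joint ranges: [-2.72, 2.72], [-0.95, 1.95], [-1.27, 1.35], [-1.78, 2.02], [-1.46, 1.47], [-3.14, 3.14]. Speed limits (rad/s): [2.39, 2.39, 3.01, 3.14, 3.14, 3.14].

## Interface

Orientations are given as a unit quaternion [w, x, y, z].
In Python, from cell import * gives the robot as it stands.
- The arm moves only by the tool play_rows, never from a script. Its arguments are lists of equal length, an entry for each row: "claw": the closure, from 0 (fully open) to 1 (shut); "dp": the shift along the world's x, y, z as a fraction of full scale, a list of three; "yaw": the turn about the world's z as a fraction of full scale. In form: {"claw": [claw, ...], "dp": [[tx, ty, tz], ...], "yaw": [yaw, ...]}. A call has 1 to 10 rows; each row is the pose to reach, as a shift and turn from the pose commanded when the call began, turning the shorter way round; what a row does not reach only later rows make up. Full scale, the value 1, is 0.3 m for a shift and pi rad for a turn. A row lasts 1/10 s, in which the tool goes at most 50 mm and 8.59 degrees, less where a joint would pass 70% of its speed; a pose out of reach is approached as far as the arm can. A call with a number of a shift or a turn outside -1 to 1 is refused whole. A call with a gripper value outside its range is refused whole. The fingers move at their own pace and stop on an object; "grip_force" is the grip in N (left out, the last holds). Time passes only in rows, so rows that repeat a pose let the fingers close. It gives the time, the measured TCP pose, the force, the opening and the grip force at its end, in the units of the state.
- observe(): the state, without advancing time (a new reading comes with each control period).
- capture(name): name is "scene" or "top" or "wrist"; returns the picture (384x512x3 uint8, red, green, blue); there is no depth.
- camera_info(name): a dict with "vfov" (degrees; the focal length in pixels is half the picture's height over the tangent of half this angle, whatever the lens; pixels are square), "cx", "cy" (the principal point, pixels), "xyz" and "orientation" of the camera in the world; the wrist camera has in their place "tool_from_camera" (4x4, takes a point from camera to tool coordinates, whose origin is the TCP and whose axes are the flange's). Camera axes: x right, y up, looking along -z (the intrinsics and any distortion apply to the point x, -y, -z); pixel columns grow to the right and rows downward; lengths in m; the calibration is good to about 2 mm. A picture is of the moment at which its call begins: read the wrist's pose just before it. camera_info takes no time and is no camera call.
- sign_off(): hands the job in; it is judged then, once.
The state is a dict: "time_s": time; "qpos": joint angles; "dq": joint speeds; "joint_torque": joint torques, N m; "eef_pos": TCP position; "tool_rot": TCP orientation; "wrist_force": force on the tool from outside, world axes, zero at the start; "wrist_torque": the same for the moment, N m; "gripper_width": finger opening in m; "grasp_force": force on a finger pad.
Only numpy, scipy, OpenCV 4.12 (cv2) and the standard library are available. Lean on these libraries where they do the work, as an engineer would, in place of code of your own. Each camera call takes 0.05 s, during which the arm holds its last target. There are 200 camera calls.

## Working session

There is one attempt and no reset: what is moved stays moved. The work goes in short steps, Python scripts to look and compute and a tool call to move; the robot and the scene stay as the last step left them, time stands still between calls to the robot, and variables do not carry over. Pictures are saved under pics/ and viewed, at most 14 in all, crops included, and the job is handed in when it is done.

Besides the shell and the picture viewer there is one more tool, called after "Request:" as name([rows], argument=value, ...), one row to a line, values as JSON. play_rows: Moves the arm, as the interface text tells. Shift numbers are shares of 0.3 m and turn numbers shares of pi rad, none past 1 either way. Its arguments: {"type":"object","properties":{"claw":{"type":"array","items":{"type":"number"}},"dp":{"type":"array","items":{"type":"array","items":{"type":"number"}}},"yaw":{"type":"array","items":{"type":"number"}},"grip_force":{"type":"number"}},"required":["claw","dp","yaw"]}

```bash
mkdir -p pics; ls; python3 - <<'E'
from cell import *
import cv2
for n in ("top","scene"):
    im=capture(n); cv2.imwrite(f"pics/{n}0.png",im[...,::-1]); print(n,camera_info(n))
print(camera_info("wrist")); o=observe(); print(o["eef_pos"],o["tool_rot"],o["time_s"],o["gripper_width"])
E
```

```text
pics
top {'vfov': 49.43703863904962, 'cx': 248.18136793609037, 'cy': 199.67632060390125, 'xyz': array([ 0.32826105, -0.01278974,  0.96494481]), 'orientation': array([-0.69591711, -0.05576191,  0.05735061,  0.7136532 ])}
scene {'vfov': 45.61724415115569, 'cx': 249.52630681937984, 'cy': 200.31073097569657, 'xyz': array([0.81748501, 0.44237306, 0.90028855]), 'orientation': array([0.27755591, 0.09102398, 0.28487059, 0.9129765 ])}
{'vfov': 65.72300850897958, 'cx': 253.44304198010315, 'cy': 195.93886232298868, 'tool_from_camera': array([[-8.90915699e-04,  9.61961718e-01,  2.73182833e-01,
         6.90467039e-02],
       [ 9.99999185e-01,  1.10679776e-03, -6.36138453e-04,
         5.53198389e-04],
       [-9.14298988e-04,  2.73182043e-01, -9.61961920e-01,
         3.18473569e-02],
       [ 0.00000000e+00,  0.00000000e+00,  0.00000000e+00,
         1.00000000e+00]])}
[0.13129304 0.50821098 0.40402963] [-7.51282953e-05  1.26056691e-01  9.92022809e-01 -6.72485836e-04] 0.1 0.08553509079990253
```

View pics/top0.png

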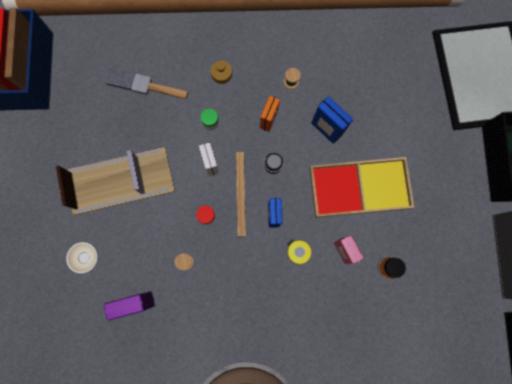

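View pics/scene0.png

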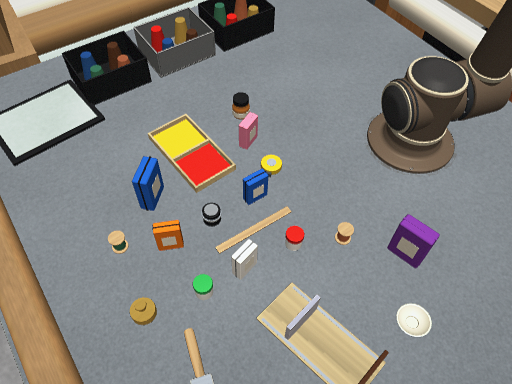

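Candidates for the blue case are top (275,212), small, and (332,119), larger. The smaller one at (275,212) is meant. For the magnifier, (274,162) is black with a steel band and a lens. (393,267) is a brown jar with a black lid, so it is not the one. I'll confirm both in one crop and measure.

```bash
cat > h.py <<'E'
from cell import *
import cv2, numpy as np
from scipy.spatial.transform import Rotation as R
def rot(q): return R.from_quat([q[1],q[2],q[3],q[0]]).as_matrix()
def cam(n,o=None):
    c=camera_info(n); f=192/np.tan(np.radians(c["vfov"]/2))
    if n=="wrist":
        o=o or observe(); T=np.eye(4); T[:3,:3]=rot(o["tool_rot"]); T[:3,3]=o["eef_pos"]
        M=T@c["tool_from_camera"]; return f,c["cx"],c["cy"],M[:3,:3],M[:3,3]
    return f,c["cx"],c["cy"],rot(c["orientation"]),np.array(c["xyz"])
def cast(C,uv,z):
    f,cx,cy,Rm,t=C; uv=np.atleast_2d(np.array(uv,float))
    d=np.c_[(uv[:,0]-cx)/f,-(uv[:,1]-cy)/f,-np.ones(len(uv))]@Rm.T
    return (t+d*((z-t[2])/d[:,2])[:,None])[:,:2]
def blobs(im,lo,hi,amin=40):
    hsv=cv2.cvtColor(im,cv2.COLOR_RGB2HSV); m=cv2.inRange(hsv,np.array(lo),np.array(hi))
    cs,_=cv2.findContours(m,cv2.RETR_EXTERNAL,cv2.CHAIN_APPROX_NONE)
    return sorted([c for c in cs if cv2.contourArea(c)>amin],key=cv2.contourArea,reverse=True)
def rect(C,c,z):
    p=cast(C,c[:,0,:],z); r=cv2.minAreaRect((p*1000).astype(np.float32)); b=cv2.boxPoints(r)
    e=[b[1]-b[0],b[2]-b[1]]; L=max(e,key=np.linalg.norm)
    return np.round(r[0],1),np.round(sorted(r[1]),1),round(float(np.degrees(np.arctan2(L[1],L[0])))%180,1)
E
python3 - <<'E'
from h import *
im=cv2.imread("pics/top0.png")[...,::-1].copy(); C=cam("top")
S={"red":([0,200,120],[4,255,255],.046),"green":([50,120,80],[75,255,255],.046),"orange":([6,180,150],[14,255,255],.08),
"blue":([105,150,120],[125,255,255],.08),"yellow":([24,180,120],[32,255,255],.005),"white":([0,0,190],[180,40,255],.08)}
for k,(lo,hi,z) in S.items():
    for c in blobs(im,lo,hi,25)[:5]: print(k,c[:,0].mean(0).round(),*rect(C,c,z))
print("loupe",cast(C,[274,162],.04))
print("tray corners",cast(C,[[312,166],[407,158],[413,208],[316,215]],.02).round(3).tolist())
print("carrier",cast(C,[[165,149],[173,188],[72,212]],.008).round(3).tolist(),"stop top",cast(C,[[127,153],[138,192]],.068).round(3).tolist(),"wall",cast(C,[[57,167],[65,205]],.078).round(3).tolist())
cv2.imwrite("pics/crop.png",cv2.resize(im[80:230,50:350],None,fx=2.66,fy=2.66,interpolation=cv2.INTER_CUBIC)[...,::-1])
E
```

```text
red [337. 189.] [ 496.6 -217.1] [ 94.5 100.8] 4.3
red [205. 214.] [445.8  78.8] [33.3 33.7] 179.7
red [ 1. 29.] [903.9 562. ] [  7.2 106.7] 4.0
green [209. 117.] [672.   68.7] [36.9 38.7] 179.2
orange [273. 109.] [673.7 -76.1] [10.  52.3] 155.9
orange [267. 107.] [679.6 -63.5] [ 9.3 51.9] 156.5
blue [275. 210.] [446.3 -74.5] [23.6 54.1] 178.1
blue [332. 115.] [ 656.9 -208.3] [15.7 74.4] 43.5
blue [338. 109.] [ 670.2 -222.2] [13.4 74.5] 43.7
yellow [384. 185.] [ 511.6 -337. ] [ 97.8 104.7] 4.0
white [ 84. 257.] [358.1 332.6] [44.1 45.9] 1.9
white [204. 156.] [570.5  77.1] [ 8.2 48.4] 15.6
white [210. 154.] [573.6  63.8] [ 7.3 49.3] 15.6
loupe [[ 0.56311618 -0.07779841]]
tray corners [[0.556, -0.167], [0.57, -0.39], [0.452, -0.393], [0.442, -0.171]]
carrier [[0.609, 0.177], [0.515, 0.158], [0.464, 0.391]] stop top [[0.585, 0.249], [0.496, 0.224]] wall [[0.554, 0.399], [0.47, 0.377]]
```

View pics/crop.png

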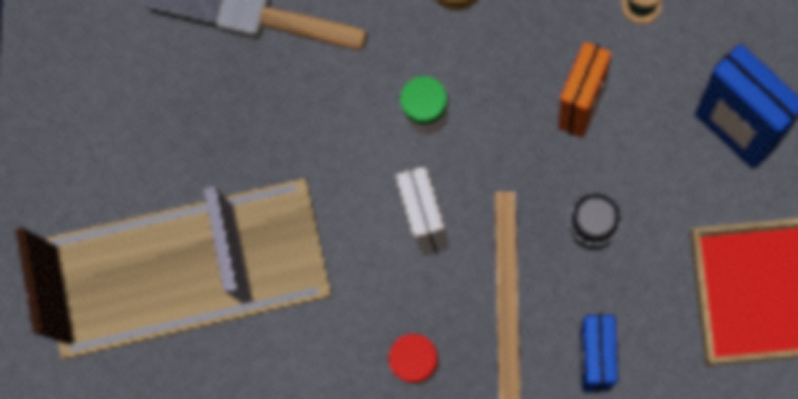

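The crop confirms the small two-band blue case (top ≈ (275,212), 54×24 mm) against the larger blue one (332,119). It also confirms the black loupe with its glass top (274,162), the orange case (270,111) and the carrier with its stop at about (133,172). I'll move over the carrier for a wrist look.

Request:
play_rows([
  [1, -0.7, 0],
  [1, -0.7, 0],
  [1, -0.7, 0],
  [1, -0.7, 0],
  [1, -0.7, 0],
  [1, -0.7, 0],
  [1, -0.7, 0],
  [1, -0.7, 0],
  [1, -0.7, 0],
], claw=[0, 0, 0, 0, 0, 0, 0, 0, 0], yaw=[-0.353, -0.353, -0.353, -0.353, -0.353, -0.353, -0.353, -0.353, -0.353])

```text
time_s: 1.0
eef_pos: [0.4329, 0.297, 0.404]
tool_rot: [-0.0, 0.631, 0.776, -0.001]
wrist_force: [-0.3, 0.8, -0.2]
gripper_width: 0.0849
grasp_force: 0.0
```

Request:
play_rows([
  [0.35, 0, 0],
  [0.35, 0, 0],
  [0.35, 0, 0],
  [0.35, 0, 0],
  [0.35, 0, 0],
  [0.35, 0, 0],
], claw=[0, 0, 0, 0, 0, 0], yaw=[0, 0, 0, 0, 0, 0])

```text
time_s: 1.6
eef_pos: [0.5347, 0.2989, 0.4053]
tool_rot: [-0.0, 0.629, 0.778, 0.0]
wrist_force: [0.2, -0.3, -0.1]
gripper_width: 0.0851
grasp_force: 0.0
```

```bash
python3 - <<'E'
from h import *
o=observe(); im=capture("wrist"); cv2.imwrite("pics/w1.png",im[...,::-1]); print(o["eef_pos"],o["tool_rot"],o["time_s"])
np.save("o1.npy",o,allow_pickle=True)
E
```

```text
[0.53472507 0.29892017 0.40533956] [-6.78096870e-05  6.28692239e-01  7.77654183e-01  1.87756271e-04] 1.6
```

View pics/w1.png

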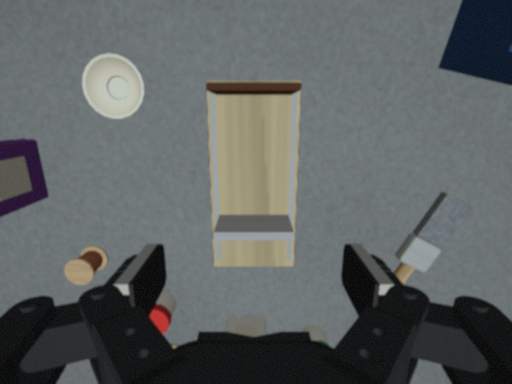

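The wrist view shows the carrier with base back corners at (215,267) and (294,267). The wall's inner foot is at row 94 (cols 213–297), and the stop's top runs along rows 232–241 (cols 214–294).

```bash
python3 - <<'E'
from h import *
C=cam("wrist",np.load("o1.npy",allow_pickle=True).item())
b=cast(C,[[215,267],[294,267]],.008);w=cast(C,[[213,94],[297,94]],.008);s=cast(C,[[213.5,232],[294,232],[214,241],[294,241]],.068); wt=cast(C,[[208,82],[300,82],[208,94],[299,94]],.078)
print(b,w,s,wt,sep="\n")
mb,mw=b.mean(0),w.mean(0);u=(mw-mb);L=np.linalg.norm(u);u/=L;x=np.array([u[1],-u[0]])
dx=b[1]-b[0]; print("len(224)",L,"w(110)",np.linalg.norm(dx),"ang y",np.degrees(np.arctan2(u[1],u[0])),"ang x",np.degrees(np.arctan2(dx[1],dx[0])))
O=(mb+120e-3*u+mw-104e-3*u)/2; print("O",O)
for p in s: print("stop",(p-O)@x,(p-O)@u)
for y in (.09,.062): print(y,O+y*u)
E
```

```text
[[0.51189941 0.15608866]
 [0.61781209 0.17866482]]
[[0.47049216 0.37695593]
 [0.56619767 0.39737264]]
[[0.50419535 0.23292306]
 [0.59128962 0.25149133]
 [0.50660952 0.22238444]
 [0.59393791 0.24100177]]
[[0.47371234 0.38456307]
 [0.5575847  0.40245627]
 [0.47549157 0.37410775]
 [0.55931631 0.39198996]]
len(224) 0.22465489772928213 w(110) 0.10829210384002531 ang y 101.94849785612423 ang x 12.03298053515334
O [0.53994407 0.28509719]
stop -0.04577592361752885 -0.0436425824682419
stop 0.04327560582208186 -0.04350794262788225
stop -0.045595896312482856 -0.0544526865608378
stop 0.043694832575646936 -0.054318522247677345
0.09 [0.52131116 0.37314726]
0.062 [0.52710806 0.3457539 ]
```

Request:
play_rows([
  [0.47, -1, 0],
  [0.47, -1, 0],
  [0.47, -1, 0],
  [0.47, -1, 0],
  [0.47, -1, 0],
  [0.47, -1, 0],
  [0.47, -1, 0],
  [0.47, -1, 0],
], claw=[0, 0, 0, 0, 0, 0, 0, 0], yaw=[-0.2, -0.2, -0.2, -0.2, -0.2, -0.2, -0.2, -0.2])

```text
time_s: 2.45
eef_pos: [0.6778, -0.005, 0.4046]
tool_rot: [0.0, 0.84, 0.543, -0.0]
wrist_force: [-0.6, -0.4, 0.3]
gripper_width: 0.0852
grasp_force: 0.0
```

Request:
play_rows([
  [0, -0.23, -0.1],
  [0, -0.23, -0.1],
  [0, -0.23, -0.1],
  [0, -0.23, -0.1],
  [0, -0.23, -0.1],
], claw=[0, 0, 0, 0, 0], yaw=[0, 0, 0, 0, 0])

```text
time_s: 2.95
eef_pos: [0.677, -0.0691, 0.376]
tool_rot: [0.0, 0.838, 0.545, 0.001]
wrist_force: [0.6, -0.4, -0.0]
gripper_width: 0.0854
grasp_force: 0.0
```

```bash
python3 - <<'E'
from h import *
o=observe(); im=capture("wrist"); cv2.imwrite("pics/w2.png",im[...,::-1]); C=cam("wrist",o); print(o["eef_pos"],o["tool_rot"],o["time_s"])
for c in blobs(im,[5,150,60],[16,255,255],40)[:6]: print(c[:,0].min(0),c[:,0].max(0),*rect(C,c,.08))
E
```

```text
[ 0.67702791 -0.06908607  0.37595734] [2.81150329e-04 8.38320376e-01 5.45177361e-01 7.16260728e-04] 2.95
[226 165] [284 190] [683.8 -58.3] [23.2 53.2] 156.0
[227 193] [284 202] [676.6 -75.6] [ 8.7 52.8] 156.0
```

View pics/w2.png

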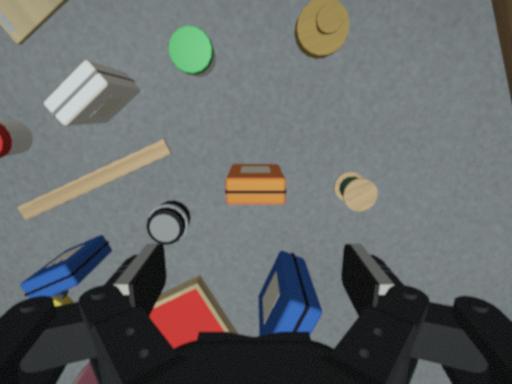

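The orange case's top face spans rows 178–203, cols 226–285, with its centre at (256,191), right below the tool. I'll grasp it end to end.

Request:
play_rows([
  [0.003, 0, -0.12],
  [0.003, 0, -0.24],
  [0.003, 0, -0.36],
  [0.003, 0, -0.46],
  [0.003, 0, -0.53],
  [0.003, 0, -0.553],
  [0.003, 0, -0.553],
  [0.003, 0, -0.553],
  [0.003, 0, -0.553],
  [0.003, 0, -0.553],
], claw=[0, 0, 0, 0, 0, 0, 0, 1, 1, 1], yaw=[0, 0, 0, 0, 0, 0, 0, 0, 0, 0], grip_force=40)

```text
time_s: 4.0
eef_pos: [0.6788, -0.0707, 0.2109]
tool_rot: [0.001, 0.839, 0.544, 0.001]
wrist_force: [-0.5, 0.2, 4.4]
gripper_width: 0.0556
grasp_force: 43.1
```

Request:
play_rows([
  [0, 0, 0],
  [0, 0, 0],
  [0, 0, 0],
  [0, 0, 0.1],
  [0, 0, 0.2],
  [0, 0, 0.3],
  [0, 0, 0.4],
  [0, 0, 0.45],
  [0, 0, 0.45],
  [0, 0, 0.45],
], claw=[1, 1, 1, 1, 1, 1, 1, 1, 1, 1], yaw=[0, 0, 0, 0, 0, 0, 0, 0, 0, 0])

```text
time_s: 5.0
eef_pos: [0.6782, -0.0708, 0.3435]
tool_rot: [0.0, 0.839, 0.544, 0.0]
wrist_force: [0.4, -0.4, -1.9]
gripper_width: 0.0556
grasp_force: 42.9
```

Request:
play_rows([
  [-0.09, 0.13, 0],
  [-0.17, 0.25, 0],
  [-0.26, 0.38, 0],
  [-0.26, 0.5, 0],
  [-0.26, 0.63, 0],
  [-0.26, 0.733, 0],
], claw=[1, 1, 1, 1, 1, 1], yaw=[0.03, 0.06, 0.1, 0.13, 0.17, 0.2])

```text
time_s: 5.6
eef_pos: [0.5993, 0.151, 0.342]
tool_rot: [-0.001, 0.627, 0.779, -0.001]
wrist_force: [0.1, 0.7, -1.5]
gripper_width: 0.0557
grasp_force: 43.4
```

Request:
play_rows([
  [-0.06, 0.13, 0],
  [-0.12, 0.27, 0],
  [-0.17, 0.41, 0],
  [-0.22, 0.55, 0],
  [-0.26, 0.68, 0],
  [-0.261, 0.734, 0],
  [-0.261, 0.734, 0],
  [-0.261, 0.734, 0],
  [-0.261, 0.734, 0],
  [-0.261, 0.734, 0],
], claw=[1, 1, 1, 1, 1, 1, 1, 1, 1, 1], yaw=[0, 0, 0, 0, 0, 0, 0, 0, 0, 0])

```text
time_s: 6.6
eef_pos: [0.5225, 0.368, 0.3437]
tool_rot: [0.0, 0.63, 0.776, -0.0]
wrist_force: [-0.2, -0.2, -1.6]
gripper_width: 0.0559
grasp_force: 43.4
```

```bash
python3 - <<'E'
from h import *
o=observe(); im=capture("wrist"); cv2.imwrite("pics/w3.png",im[...,::-1]); print(o["eef_pos"],o["tool_rot"],o["time_s"])
E
```

```text
[0.52246254 0.36803734 0.34370152] [ 6.15200846e-05  6.30247613e-01  7.76394171e-01 -1.82047875e-04] 6.6
```

View pics/w3.png

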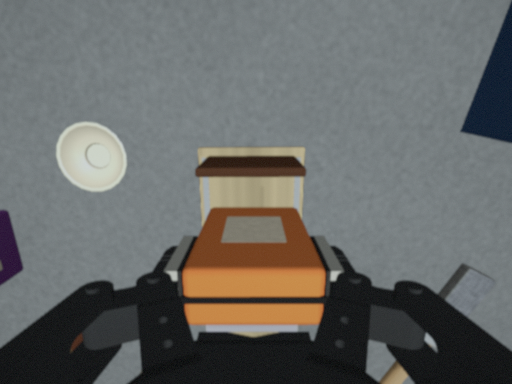

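The case is held square. Its +y face has its top edge at row 268 and bottom edge at row 208. The wall's top inner edge is at row 175.

```bash
python3 - <<'E'
from h import *
C=cam("wrist"); O=np.array([.53994,.28510]);u=np.array([-.2071,.9783]);x=np.array([u[1],-u[0]])
for n,p,z in (("case top",[[186,268],[324,268]],.2128),("case bot",[[205,208],[300,208]],.1328),("wall inner top",[[197,175],[305,175]],.078),("wall outer top",[[203,156],[298,156]],.078),("tcp",None,0)):
    q=cast(C,p,z) if p else [observe()["eef_pos"][:2]]
    for i in q: print(n,((i-O)@x).round(4),((i-O)@u).round(4))
E
```

```text
case top -0.0246 0.0986
case top 0.0268 0.0985
case bot -0.0302 0.0959
case bot 0.0301 0.0957
wall inner top -0.0447 0.1058
wall inner top 0.0419 0.1056
wall outer top -0.0391 0.121
wall outer top 0.0357 0.1209
tcp 0.0001 0.0848
```

Request:
play_rows([
  [-0.003, 0.017, -0.05],
  [-0.003, 0.017, -0.13],
  [-0.003, 0.017, -0.21],
  [-0.003, 0.017, -0.29],
  [-0.003, 0.017, -0.35],
  [-0.003, 0.017, -0.38],
  [-0.003, 0.017, -0.4],
  [-0.003, 0.017, -0.41],
  [-0.003, 0.017, -0.41],
  [-0.003, 0.017, -0.41],
], claw=[1, 1, 1, 1, 1, 1, 1, 1, 1, 1], yaw=[0, 0, 0, 0, 0, 0, 0, 0, 0, 0])

```text
time_s: 7.65
eef_pos: [0.5212, 0.3742, 0.2213]
tool_rot: [0.001, 0.63, 0.777, 0.0]
wrist_force: [0.3, -3.7, -3.9]
gripper_width: 0.0553
grasp_force: 43.2
```

Request:
play_rows([
  [0, 0, 0],
  [0, 0, 0],
  [0, 0, 0],
  [0, 0, 0.05],
  [0, 0, 0.15],
  [0, 0, 0.25],
  [0, 0, 0.4],
  [0, 0, 0.55],
  [0, 0, 0.55],
  [0, 0, 0.55],
], claw=[0.15, 0, 0, 0, 0, 0, 0, 0, 0, 0], yaw=[0, 0, 0, 0, 0, 0, 0, 0, 0, 0])

```text
time_s: 8.65
eef_pos: [0.5211, 0.3748, 0.3876]
tool_rot: [0.0, 0.629, 0.777, 0.002]
wrist_force: [0.2, -0.2, -0.2]
gripper_width: 0.0854
grasp_force: 0.0
```

```bash
python3 - <<'E'
from h import *
o=observe(); im=capture("wrist"); C=cam("wrist",o); print(o["eef_pos"],o["time_s"])
O=np.array([.53994,.28510]);u=np.array([-.2071,.9783]);x=np.array([u[1],-u[0]])
cv2.imwrite("pics/w4.png",im[...,::-1])
for c in blobs(im,[5,150,60],[16,255,255],40)[:4]:
    r=rect(C,c,.088); d=np.array(r[0])/1000-O; print(c[:,0].min(0),c[:,0].max(0),r,d@x,d@u)
E
```

```text
[0.52114853 0.37475509 0.38758154] 8.65
[224 192] [281 202] (array([523.2, 368.3]), array([ 9.7, 53.4]), 11.9) 0.0008539780000000243 0.08486141399999998
[224 173] [281 190] (array([519.9, 383.1]), array([15.9, 53. ]), 13.1) 0.0006906680000000504 0.10002368399999996
```

Orange is standing at the wall. Next is blue.

Request:
play_rows([
  [-0.04, -0.15, 0],
  [-0.08, -0.3, 0],
  [-0.13, -0.45, 0],
  [-0.17, -0.6, 0],
  [-0.2, -0.75, 0],
  [-0.25, -0.9, 0],
  [-0.25, -1, 0],
], claw=[0, 0, 0, 0, 0, 0, 0], yaw=[-0.078, -0.078, -0.078, -0.078, -0.078, -0.078, -0.078])

```text
time_s: 9.4
eef_pos: [0.4438, 0.0723, 0.3843]
tool_rot: [-0.001, 0.72, 0.694, -0.001]
wrist_force: [-0.3, 0.5, 0.6]
gripper_width: 0.0854
grasp_force: 0.0
```

Request:
play_rows([
  [0, -0.15, 0],
  [0, -0.3, 0],
  [0, -0.45, 0],
  [0, -0.497, 0],
  [0, -0.497, 0],
  [0, -0.497, 0],
  [0, -0.497, 0],
  [0, -0.497, 0],
], claw=[0, 0, 0, 0, 0, 0, 0, 0], yaw=[0, 0, 0, 0, 0, 0, 0, 0])

```text
time_s: 10.2
eef_pos: [0.446, -0.0736, 0.3855]
tool_rot: [-0.0, 0.719, 0.695, -0.0]
wrist_force: [1.2, 0.3, 0.1]
gripper_width: 0.0856
grasp_force: 0.0
```

```bash
python3 - <<'E'
from h import *
o=observe(); im=capture("wrist"); cv2.imwrite("pics/w5.png",im[...,::-1]); C=cam("wrist",o); print(o["eef_pos"],o["tool_rot"],o["time_s"])
for c in blobs(im,[100,150,50],[130,255,255],40)[:6]: print(c[:,0].min(0),c[:,0].max(0),*rect(C,c,.08))
for c in blobs(im,[100,150,140],[130,255,255],40)[:6]: print("bright",c[:,0].min(0),c[:,0].max(0),*rect(C,c,.08))
E
```

```text
[ 0.44600508 -0.07364687  0.38546518] [-2.89901708e-04  7.19116122e-01  6.94889848e-01 -1.31311527e-04] 10.2
[393 244] [501 305] [ 645.2 -186.3] [ 49.7 115.6] 142.9
[226 163] [282 188] [446.7 -61.7] [23.2 53.2] 179.9
[227 190] [282 200] [446.8 -80.5] [ 9.9 52.8] 0.0
[497 302] [508 314] [ 708.3 -214.5] [ 9.4 13.9] 135.3
bright [226 175] [282 188] [446.7 -67.3] [11.6 53.2] 0.0
bright [227 190] [282 200] [446.8 -80.7] [ 9.4 52.8] 0.0
bright [480 289] [499 303] [ 692.4 -201.4] [14.3 18.6] 135.6
bright [498 303] [508 313] [ 709.2 -214.4] [ 8.  12.1] 135.3
```

View pics/w5.png

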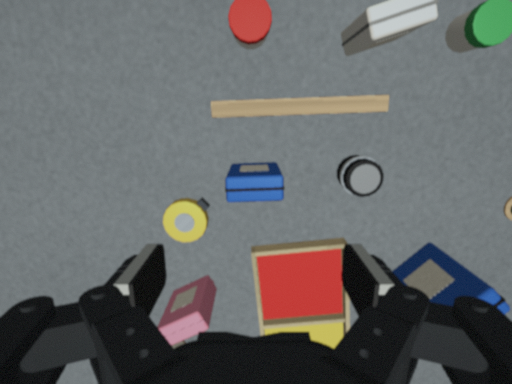

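The blue case's top face is at (254,188), centred under the tool and aligned with it. The tape (185,220) and loupe (360,175) are clear of the fingers.

Request:
play_rows([
  [0.002, 0, -0.12],
  [0.002, 0, -0.24],
  [0.002, 0, -0.36],
  [0.002, 0, -0.48],
  [0.002, 0, -0.56],
  [0.002, 0, -0.585],
  [0.002, 0, -0.585],
  [0.002, 0, -0.585],
  [0.002, 0, -0.585],
  [0.002, 0, -0.585],
], claw=[0, 0, 0, 0, 0, 0, 0, 1, 1, 1], yaw=[0.008, 0.008, 0.008, 0.008, 0.008, 0.008, 0.008, 0.008, 0.008, 0.008], grip_force=40)

```text
time_s: 11.25
eef_pos: [0.4474, -0.0747, 0.212]
tool_rot: [0.001, 0.711, 0.703, 0.001]
wrist_force: [-0.6, 0.9, 6.5]
gripper_width: 0.0557
grasp_force: 43.0
```

Request:
play_rows([
  [0, 0, 0],
  [0, 0, 0],
  [0, 0, 0],
  [0, 0, 0.1],
  [0, 0, 0.2],
  [0, 0, 0.3],
  [0, 0, 0.4],
  [0, 0, 0.45],
  [0, 0, 0.45],
  [0, 0, 0.45],
], claw=[1, 1, 1, 1, 1, 1, 1, 1, 1, 1], yaw=[0, 0, 0, 0, 0, 0, 0, 0, 0, 0])

```text
time_s: 12.25
eef_pos: [0.4465, -0.0746, 0.3451]
tool_rot: [0.0, 0.711, 0.703, 0.0]
wrist_force: [-0.9, 0.8, -1.6]
gripper_width: 0.0551
grasp_force: 43.0
```

Request:
play_rows([
  [0, 0.14, 0],
  [0.02, 0.28, 0],
  [0.05, 0.42, 0],
  [0.08, 0.56, 0],
  [0.1, 0.7, 0],
  [0.1, 0.7, 0],
], claw=[1, 1, 1, 1, 1, 1], yaw=[0.07, 0.07, 0.07, 0.07, 0.07, 0.07])

```text
time_s: 12.85
eef_pos: [0.4768, 0.1392, 0.3433]
tool_rot: [-0.001, 0.627, 0.779, -0.0]
wrist_force: [0.3, -0.4, -1.6]
gripper_width: 0.0556
grasp_force: 43.1
```

Request:
play_rows([
  [0.04, 0.14, 0],
  [0.08, 0.28, 0],
  [0.12, 0.42, 0],
  [0.15, 0.56, 0],
  [0.168, 0.68, 0],
  [0.168, 0.7, 0],
  [0.168, 0.7, 0],
  [0.168, 0.7, 0],
  [0.168, 0.7, 0],
], claw=[1, 1, 1, 1, 1, 1, 1, 1, 1], yaw=[0, 0, 0, 0, 0, 0, 0, 0, 0])

```text
time_s: 13.75
eef_pos: [0.527, 0.3439, 0.3452]
tool_rot: [0.0, 0.63, 0.777, -0.0]
wrist_force: [-0.2, 0.3, -0.3]
gripper_width: 0.0557
grasp_force: 43.2
```

```bash
python3 - <<'E'
from h import *
o=observe(); im=capture("wrist"); C=cam("wrist",o); cv2.imwrite("pics/w6.png",im[...,::-1])
O=np.array([.53994,.28510]);u=np.array([-.2071,.9783]);x=np.array([u[1],-u[0]])
e=o["eef_pos"]; d=e[:2]-O; print(e,o["tool_rot"],o["time_s"],d@x,d@u)
E
```

```text
[0.52695099 0.34394537 0.34521565] [ 1.92579693e-05  6.30056997e-01  7.76548811e-01 -3.51758855e-04] 13.75 -0.0005202759877459687 0.0602584453399018
```

View pics/w6.png

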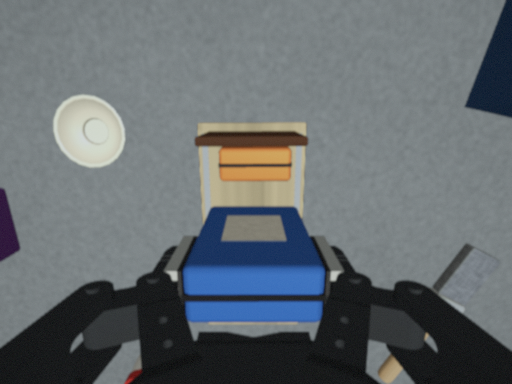

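Orange stands upright at the wall (rows 147–180). Blue is held square, a few mm short of it, so I'll lower it now.

Request:
play_rows([
  [-0.001, 0.007, -0.05],
  [-0.001, 0.007, -0.13],
  [-0.001, 0.007, -0.21],
  [-0.001, 0.007, -0.29],
  [-0.001, 0.007, -0.35],
  [-0.001, 0.007, -0.38],
  [-0.001, 0.007, -0.4],
  [-0.001, 0.007, -0.41],
  [-0.001, 0.007, -0.41],
  [-0.001, 0.007, -0.41],
], claw=[1, 1, 1, 1, 1, 1, 1, 1, 1, 1], yaw=[0, 0, 0, 0, 0, 0, 0, 0, 0, 0])

```text
time_s: 14.8
eef_pos: [0.527, 0.3476, 0.2232]
tool_rot: [0.0, 0.63, 0.777, 0.001]
wrist_force: [-0.2, 0.1, -0.8]
gripper_width: 0.0558
grasp_force: 43.2
```

Request:
play_rows([
  [0, 0, 0],
  [0, 0, 0],
  [0, 0, 0],
  [0, 0, 0.05],
  [0, 0, 0.15],
  [0, 0, 0.25],
  [0, 0, 0.35],
  [0, 0, 0.35],
  [0, 0, 0.35],
  [0, 0, 0.35],
], claw=[0.15, 0, 0, 0, 0, 0, 0, 0, 0, 0], yaw=[0, 0, 0, 0, 0, 0, 0, 0, 0, 0])

```text
time_s: 15.8
eef_pos: [0.5265, 0.3474, 0.3261]
tool_rot: [-0.0, 0.629, 0.777, -0.001]
wrist_force: [-0.0, -0.0, -0.1]
gripper_width: 0.0852
grasp_force: 0.0
```

Now I'll push the stop, with the fingers shut behind it.

Request:
play_rows([
  [0.035, -0.15, 0],
  [0.07, -0.3, 0],
  [0.103, -0.45, 0],
  [0.103, -0.487, 0],
  [0.103, -0.487, -0.1],
  [0.103, -0.487, -0.2],
  [0.103, -0.487, -0.3],
  [0.103, -0.487, -0.38],
  [0.103, -0.487, -0.387],
  [0.103, -0.487, -0.387],
], claw=[1, 1, 1, 1, 1, 1, 1, 1, 1, 1], yaw=[0, 0, 0, 0, 0, 0, 0, 0, 0, 0])

```text
time_s: 16.8
eef_pos: [0.5571, 0.2016, 0.2103]
tool_rot: [-0.001, 0.629, 0.777, -0.001]
wrist_force: [0.4, -0.2, 0.6]
gripper_width: 0.0002
grasp_force: 0.0
```

```bash
python3 - <<'E'
from h import *
o=observe(); im=capture("wrist"); cv2.imwrite("pics/w7.png",im[...,::-1])
O=np.array([.53994,.28510]);u=np.array([-.2071,.9783]);x=np.array([u[1],-u[0]])
e=o["eef_pos"]; d=e[:2]-O; print(e,d@x,d@u,o["gripper_width"])
E
```

```text
[0.55708205 0.20160223 0.21025849] -0.0005223243177365973 -0.08523598914242192 0.0001777880282501694
```

View pics/w7.png

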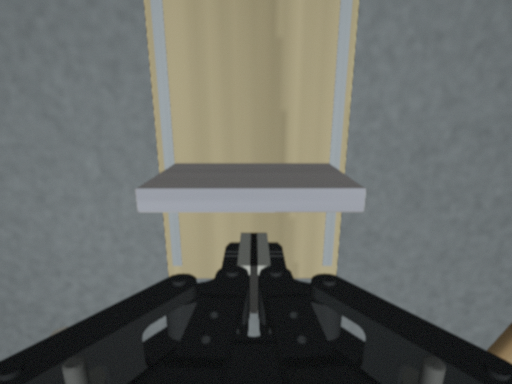

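Fingers are shut and centred behind the stop (finger tips at row 235, stop top at rows 188–212). I'll push it forward.

Request:
play_rows([
  [-0.007, 0.033, 0],
  [-0.014, 0.065, 0],
  [-0.021, 0.098, 0],
  [-0.028, 0.13, 0],
  [-0.034, 0.163, 0],
  [-0.041, 0.196, 0],
  [-0.048, 0.228, 0],
  [-0.055, 0.261, 0],
  [-0.061, 0.287, 0],
  [-0.067, 0.317, 0],
], claw=[1, 1, 1, 1, 1, 1, 1, 1, 1, 1], yaw=[0, 0, 0, 0, 0, 0, 0, 0, 0, 0])

```text
time_s: 17.85
eef_pos: [0.5373, 0.2971, 0.2111]
tool_rot: [-0.0, 0.63, 0.777, -0.0]
wrist_force: [0.5, -1.8, 2.2]
gripper_width: -0.0001
grasp_force: 0.9
```

Request:
play_rows([
  [-0.001, 0.006, 0],
  [-0.002, 0.012, 0],
  [-0.004, 0.018, 0],
  [-0.005, 0.024, 0],
  [-0.006, 0.03, 0],
  [-0.008, 0.036, 0],
  [-0.009, 0.042, 0],
  [-0.01, 0.048, 0],
  [-0.011, 0.054, 0],
  [-0.011, 0.054, 0],
], claw=[1, 1, 1, 1, 1, 1, 1, 1, 1, 1], yaw=[0, 0, 0, 0, 0, 0, 0, 0, 0, 0])

```text
time_s: 18.85
eef_pos: [0.534, 0.313, 0.2111]
tool_rot: [-0.0, 0.629, 0.777, -0.0]
wrist_force: [-0.1, -0.0, -0.3]
gripper_width: 0.0002
grasp_force: 0.2
```

Request:
play_rows([
  [-0.001, 0.004, 0],
  [-0.002, 0.008, 0],
  [-0.002, 0.011, 0],
  [-0.003, 0.014, 0],
  [-0.003, 0.014, 0],
  [-0.003, 0.014, 0],
], claw=[1, 1, 1, 1, 1, 1], yaw=[0, 0, 0, 0, 0, 0])

```text
time_s: 19.45
eef_pos: [0.5335, 0.3152, 0.2111]
tool_rot: [0.002, 0.63, 0.776, -0.002]
wrist_force: [1.7, -9.8, 1.4]
gripper_width: -0.0001
grasp_force: 5.2
```

About 10 N of resistance, so it is snug. I'll back off, rise and check.

Request:
play_rows([
  [0.007, -0.033, 0],
  [0.015, -0.07, 0],
  [0.015, -0.07, 0.1],
  [0.015, -0.07, 0.25],
  [0.015, -0.07, 0.4],
  [0.015, -0.07, 0.5],
  [0.015, -0.07, 0.5],
  [0.015, -0.07, 0.5],
  [0.015, -0.07, 0.5],
  [0.015, -0.07, 0.5],
], claw=[1, 1, 1, 1, 1, 1, 1, 1, 1, 1], yaw=[0, 0, 0, 0, 0, 0, 0, 0, 0, 0])

```text
time_s: 20.45
eef_pos: [0.5376, 0.2957, 0.3594]
tool_rot: [-0.001, 0.63, 0.777, -0.001]
wrist_force: [0.5, 0.0, -0.8]
gripper_width: -0.0002
grasp_force: 0.0
```

```bash
python3 - <<'E'
from h import *
o=observe(); im=capture("wrist"); C=cam("wrist",o); cv2.imwrite("pics/w8.png",im[...,::-1]); print(o["eef_pos"])
O=np.array([.53994,.28510]);u=np.array([-.2071,.9783]);x=np.array([u[1],-u[0]])
for n,lo,hi in (("or",[5,150,60],[16,255,255]),("bl",[100,150,50],[130,255,255])):
  for c in blobs(im,lo,hi,40)[:3]:
    r=rect(C,c,.088); d=np.array(r[0])/1000-O; print(n,c[:,0].min(0),c[:,0].max(0),r,d@x,d@u)
E
```

```text
[0.53757671 0.29565424 0.35940343]
or [218  79] [292  95] (array([520.3, 381.8]), array([11.3, 56.1]), 12.7) 0.0008127580000000125 0.098669054
or [221 100] [290 114] (array([523.8, 367. ]), array([10.4, 53.2]), 11.1) 0.0011717279999999544 0.08346536399999997
bl [222 135] [288 147] (array([528.8, 341.9]), array([ 9.4, 52.7]), 11.9) 0.0008650179999999554 0.05787453399999997
bl [222 117] [288 130] (array([526. , 355.2]), array([ 9.9, 52. ]), 11.9) 0.0008802080000000471 0.07146580399999998
```

View pics/w8.png

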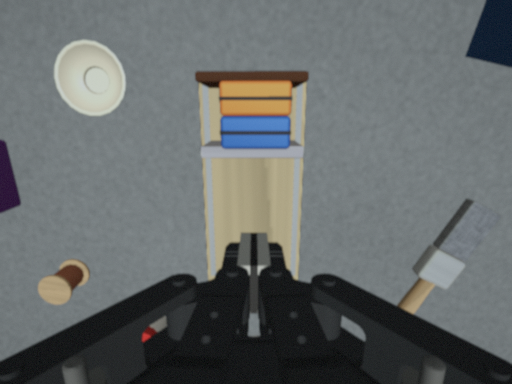

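Both cases are upright and square between wall and stop (orange rows 80–115, blue 117–148, stop at 150), with orange at y ≈ 0.091 and blue at 0.065. Next, the red tub.

Request:
play_rows([
  [-0.06, -0.14, 0],
  [-0.12, -0.28, 0],
  [-0.18, -0.42, 0],
  [-0.24, -0.56, 0],
  [-0.3, -0.7, 0],
  [-0.305, -0.722, 0],
  [-0.305, -0.722, 0],
  [-0.305, -0.722, 0],
  [-0.305, -0.722, 0],
  [-0.305, -0.722, 0],
], claw=[0, 0, 0, 0, 0, 0, 0, 0, 0, 0], yaw=[0, 0, 0, 0, 0, 0, 0, 0, 0, 0])

```text
time_s: 21.5
eef_pos: [0.4468, 0.0803, 0.3608]
tool_rot: [-0.0, 0.629, 0.778, -0.0]
wrist_force: [0.2, 0.7, -0.6]
gripper_width: 0.0855
grasp_force: 0.0
```

```bash
python3 - <<'E'
from h import *
o=observe(); im=capture("wrist"); C=cam("wrist",o); cv2.imwrite("pics/w9.png",im[...,::-1]); print(o["eef_pos"])
hsv=cv2.cvtColor(im,cv2.COLOR_RGB2HSV); hsv[...,0]=(hsv[...,0]+20)%180
for c in blobs(cv2.cvtColor(hsv,cv2.COLOR_HSV2RGB),[12,150,60],[28,255,255],200)[:4]: print(c[:,0].min(0),c[:,0].max(0),*rect(C,c,.046),*rect(C,c,.039))
E
```

```text
[0.44680085 0.08026815 0.36084331]
[235 165] [273 203] [447.4  81.8] [37.4 38.2] 102.0 [447.7  80.2] [38.3 39.2] 102.0
```

View pics/w9.png

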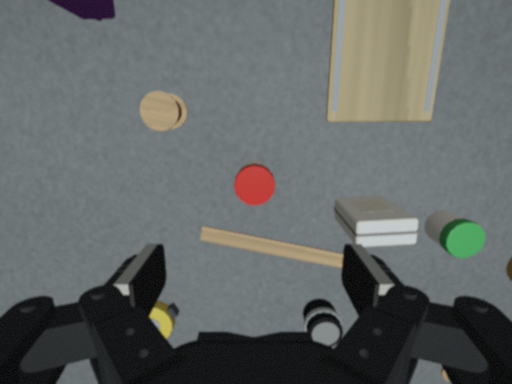

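The tub's lid is at (254,184), right under the tool. The white case's nearest edge (335,205) is clear of the open fingers.

Request:
play_rows([
  [0.002, 0.003, -0.12],
  [0.002, 0.003, -0.24],
  [0.002, 0.003, -0.36],
  [0.002, 0.003, -0.48],
  [0.002, 0.003, -0.55],
  [0.002, 0.003, -0.576],
  [0.002, 0.003, -0.576],
  [0.002, 0.003, -0.576],
  [0.002, 0.003, -0.576],
  [0.002, 0.003, -0.576],
], claw=[0, 0, 0, 0, 0, 0, 0, 1, 1, 1], yaw=[0, 0, 0, 0, 0, 0, 0, 0, 0, 0], grip_force=30)

```text
time_s: 22.55
eef_pos: [0.4475, 0.0803, 0.1896]
tool_rot: [0.001, 0.629, 0.777, 0.001]
wrist_force: [-0.5, -0.3, 0.3]
gripper_width: 0.0439
grasp_force: 0.0
```

Request:
play_rows([
  [0, 0, 0],
  [0, 0, 0],
  [0, 0, 0],
  [0, 0, 0],
  [0, 0, 0.1],
  [0, 0, 0.2],
  [0, 0, 0.3],
  [0, 0, 0.4],
  [0, 0, 0.4],
  [0, 0, 0.4],
], claw=[1, 1, 1, 1, 1, 1, 1, 1, 1, 1], yaw=[0, 0, 0, 0, 0, 0, 0, 0, 0, 0])

```text
time_s: 23.55
eef_pos: [0.447, 0.0802, 0.3089]
tool_rot: [0.001, 0.63, 0.777, 0.001]
wrist_force: [0.1, -0.2, -1.4]
gripper_width: 0.0399
grasp_force: 30.6
```

Request:
play_rows([
  [0.03, -0.14, 0],
  [0.06, -0.28, 0],
  [0.09, -0.42, 0],
  [0.12, -0.56, 0],
  [0.15, -0.7, 0],
  [0.19, -0.84, 0],
  [0.19, -1, 0],
], claw=[1, 1, 1, 1, 1, 1, 1], yaw=[0, 0, 0, 0, 0, 0, 0])

```text
time_s: 24.25
eef_pos: [0.5043, -0.2213, 0.3065]
tool_rot: [-0.001, 0.629, 0.777, -0.0]
wrist_force: [1.4, -0.3, -0.3]
gripper_width: 0.0401
grasp_force: 30.6
```

Request:
play_rows([
  [0, -0.03, 0],
  [0, -0.03, 0],
  [0, -0.03, 0],
  [0, -0.03, 0],
  [0, -0.03, 0],
  [0, -0.03, 0],
  [0, -0.03, 0],
  [0, -0.03, 0],
  [0, -0.03, 0],
  [0, -0.03, 0],
], claw=[1, 1, 1, 1, 1, 1, 1, 1, 1, 1], yaw=[0, 0, 0, 0, 0, 0, 0, 0, 0, 0])

```text
time_s: 25.25
eef_pos: [0.5039, -0.2288, 0.3084]
tool_rot: [0.0, 0.629, 0.777, 0.0]
wrist_force: [-0.6, 0.7, -1.0]
gripper_width: 0.0395
grasp_force: 30.6
```

```bash
python3 - <<'E'
from h import *
o=observe(); im=capture("wrist"); C=cam("wrist",o); cv2.imwrite("pics/w10.png",im[...,::-1]); print(o["eef_pos"])
hsv=cv2.cvtColor(im,cv2.COLOR_RGB2HSV); hsv[...,0]=(hsv[...,0]+20)%180
for c in blobs(cv2.cvtColor(hsv,cv2.COLOR_HSV2RGB),[15,170,60],[26,255,255],300)[:4]: print(c[:,0].min(0),c[:,0].max(0),*rect(C,c,.005))
E
```

```text
[ 0.5039178  -0.22878509  0.30841058]
[206 228] [301 318] [ 523.7 -318.7] [98.5 99.5] 139.1
[193 149] [314 240] [ 503.8 -234.3] [ 82.1 106.3] 3.8
```

View pics/w10.png

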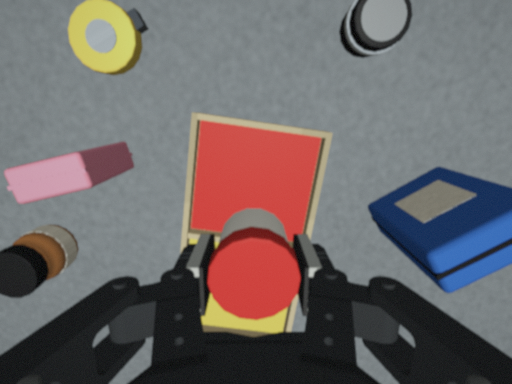

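The tub is held upright over the tray. The red floor is visible at rows 120–235. Top-view centre (0.504, −0.226) matches the tool, so I'll lower it.

Request:
play_rows([
  [0, 0.01, -0.08],
  [0, 0.01, -0.16],
  [0, 0.01, -0.24],
  [0, 0.01, -0.31],
  [0, 0.01, -0.35],
  [0, 0.01, -0.37],
  [0, 0.01, -0.376],
  [0, 0.01, -0.376],
  [0, 0.01, -0.376],
  [0, 0.01, -0.376],
], claw=[1, 1, 1, 1, 1, 1, 1, 1, 1, 1], yaw=[0, 0, 0, 0, 0, 0, 0, 0, 0, 0])

```text
time_s: 26.3
eef_pos: [0.5042, -0.226, 0.1965]
tool_rot: [0.001, 0.63, 0.777, 0.0]
wrist_force: [0.6, -0.3, -0.3]
gripper_width: 0.0395
grasp_force: 30.6
```

Request:
play_rows([
  [0, 0, 0],
  [0, 0, 0],
  [0, 0, 0],
  [0, 0, 0.05],
  [0, 0, 0.15],
  [0, 0, 0.3],
  [0, 0, 0.45],
  [0, 0, 0.5],
  [0, 0, 0.5],
  [0, 0, 0.5],
], claw=[0.35, 0.35, 0.35, 0.35, 0.35, 0.35, 0.2, 0, 0, 0], yaw=[0, 0, 0, 0, 0, 0, 0, 0, 0, 0])

```text
time_s: 27.3
eef_pos: [0.5038, -0.2257, 0.345]
tool_rot: [-0.0, 0.629, 0.777, -0.0]
wrist_force: [0.8, 0.3, -0.4]
gripper_width: 0.0849
grasp_force: 0.0
```

Request:
play_rows([
  [0.06, 0.14, 0],
  [0.12, 0.28, 0],
  [0.18, 0.42, 0],
  [0.197, 0.493, 0],
  [0.197, 0.493, 0],
  [0.197, 0.493, 0],
  [0.197, 0.493, 0],
], claw=[0, 0, 0, 0, 0, 0, 0], yaw=[0, 0, 0, 0, 0, 0, 0])

```text
time_s: 28.0
eef_pos: [0.5626, -0.0786, 0.3445]
tool_rot: [-0.001, 0.63, 0.777, -0.001]
wrist_force: [-1.0, 0.6, 0.3]
gripper_width: 0.0857
grasp_force: 0.0
```

```bash
python3 - <<'E'
from h import *
o=observe(); im=capture("wrist"); C=cam("wrist",o); cv2.imwrite("pics/w11.png",im[...,::-1]); print(o["eef_pos"])
g=cv2.cvtColor(im,cv2.COLOR_RGB2GRAY)
m=(g<45).astype(np.uint8); m[240:]=0
for c in cv2.findContours(m,cv2.RETR_EXTERNAL,cv2.CHAIN_APPROX_NONE)[0]:
    if cv2.contourArea(c)>200: print(c[:,0].min(0),c[:,0].max(0),*rect(C,c,.04),*rect(C,c,.02))
E
```

```text
[ 0.56260516 -0.07858892  0.34452482]
```

View pics/w11.png

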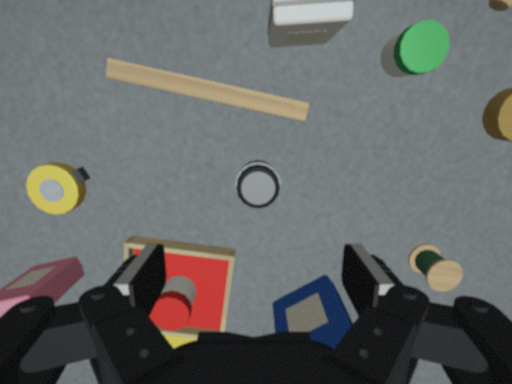

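The loupe's lens is at (259,186), about 5 mm to the tool's right. It has the black body and steel band described. The red tub stands in the red well at (172,305).

Request:
play_rows([
  [0.017, 0.007, -0.12],
  [0.017, 0.007, -0.24],
  [0.017, 0.007, -0.36],
  [0.017, 0.007, -0.46],
  [0.017, 0.007, -0.52],
  [0.017, 0.007, -0.538],
  [0.017, 0.007, -0.538],
  [0.017, 0.007, -0.538],
  [0.017, 0.007, -0.538],
  [0.017, 0.007, -0.538],
], claw=[0, 0, 0, 0, 0, 0, 0, 1, 1, 1], yaw=[0, 0, 0, 0, 0, 0, 0, 0, 0, 0], grip_force=30)

```text
time_s: 29.05
eef_pos: [0.5685, -0.0759, 0.1854]
tool_rot: [0.001, 0.63, 0.777, 0.0]
wrist_force: [-0.3, -0.2, -0.1]
gripper_width: 0.0438
grasp_force: 0.4
```

Request:
play_rows([
  [0, 0, 0],
  [0, 0, 0],
  [0, 0, 0],
  [0, 0, 0],
  [0, 0, 0.1],
  [0, 0, 0.2],
  [0, 0, 0.3],
  [0, 0, 0.4],
  [0, 0, 0.4],
  [0, 0, 0.4],
], claw=[1, 1, 1, 1, 1, 1, 1, 1, 1, 1], yaw=[0, 0, 0, 0, 0, 0, 0, 0, 0, 0])

```text
time_s: 30.05
eef_pos: [0.5683, -0.0757, 0.3048]
tool_rot: [0.001, 0.629, 0.777, 0.0]
wrist_force: [-0.9, 0.7, -1.2]
gripper_width: 0.0411
grasp_force: 30.7
```

Request:
play_rows([
  [-0.03, -0.14, 0],
  [-0.06, -0.28, 0],
  [-0.09, -0.42, 0],
  [-0.12, -0.56, 0],
  [-0.15, -0.7, 0],
  [-0.19, -0.84, 0],
  [-0.19, -0.871, 0],
  [-0.19, -0.871, 0],
  [-0.19, -0.871, -0.05],
  [-0.19, -0.871, -0.1],
], claw=[1, 1, 1, 1, 1, 1, 1, 1, 1, 1], yaw=[0, 0, 0, 0, 0, 0, 0, 0, 0, 0])

```text
time_s: 31.05
eef_pos: [0.5115, -0.3357, 0.2734]
tool_rot: [-0.0, 0.629, 0.777, 0.0]
wrist_force: [-0.4, 0.4, -0.7]
gripper_width: 0.0411
grasp_force: 30.7
```

Request:
play_rows([
  [0, 0, -0.08],
  [0, 0, -0.16],
  [0, 0, -0.22],
  [0, 0, -0.25],
  [0, 0, -0.27],
  [0, 0, -0.28],
  [0, 0, -0.28],
  [0, 0, -0.28],
  [0, 0, -0.28],
], claw=[1, 1, 1, 1, 1, 1, 1, 1, 1], yaw=[0, 0, 0, 0, 0, 0, 0, 0, 0])

```text
time_s: 31.95
eef_pos: [0.5114, -0.3372, 0.1908]
tool_rot: [0.001, 0.629, 0.777, 0.0]
wrist_force: [-0.8, -0.3, -1.4]
gripper_width: 0.0414
grasp_force: 30.8
```

Release, rise and move aside for a final look.

Request:
play_rows([
  [0, 0, 0],
  [0, 0, 0],
  [0, 0, 0],
  [0, 0, 0.05],
  [0, 0, 0.15],
  [0, 0, 0.3],
  [0, 0, 0.45],
  [0, 0, 0.6],
  [0, 0, 0.7],
  [0, 0, 0.7],
], claw=[0.35, 0.35, 0.35, 0.35, 0.35, 0.35, 0.2, 0, 0, 0], yaw=[0, 0, 0, 0, 0, 0, 0, 0, 0, 0])

```text
time_s: 32.95
eef_pos: [0.5115, -0.3374, 0.4058]
tool_rot: [0.004, 0.63, 0.777, 0.0]
wrist_force: [0.1, -0.4, 0.5]
gripper_width: 0.0854
grasp_force: 0.0
```

Request:
play_rows([
  [-0.1, 0.1, 0],
  [-0.2, 0.2, 0],
  [-0.3, 0.3, 0],
  [-0.4, 0.4, 0],
  [-0.5, 0.5, 0],
  [-0.6, 0.6, 0],
  [-0.6, 0.6, 0],
  [-0.6, 0.6, 0],
], claw=[0, 0, 0, 0, 0, 0, 0, 0], yaw=[0, 0, 0, 0, 0, 0, 0, 0])

```text
time_s: 33.75
eef_pos: [0.3305, -0.1566, 0.4]
tool_rot: [0.001, 0.629, 0.777, 0.0]
wrist_force: [0.9, -0.0, 0.3]
gripper_width: 0.0854
grasp_force: 0.0
```

```bash
python3 - <<'E'
from h import *
a=capture("scene"); t=capture("top")
cv2.imwrite("pics/fin.png",np.vstack([a[60:],t[80:300]])[...,::-1]); print(observe()["eef_pos"],observe()["time_s"])
E
```

```text
[ 0.33158448 -0.15745101  0.39986366] 33.85
```

View pics/fin.png

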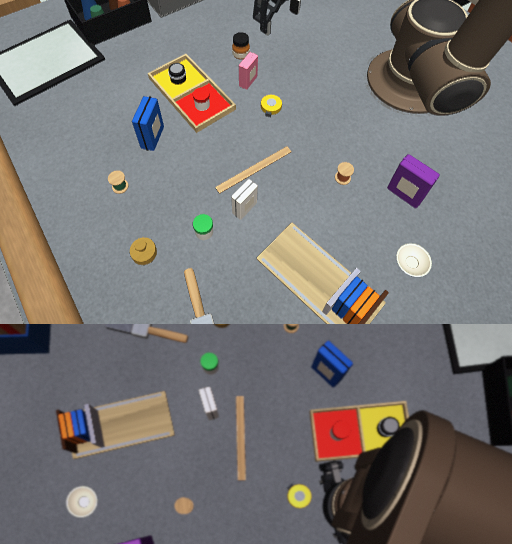

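The final view shows the red tub upright in the red well (202,98) and the loupe upright in the yellow well (177,72). Both cases stand between stop and wall (355,300), and the white case and green tub have not moved.

```bash
python3 -c "
from cell import *
print(sign_off())"
```

```text
the job is handed in; nothing more can be done
None
```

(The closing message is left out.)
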